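# Clear the slide bed and pin the work-holder carriage in its grinding position

### The arm

A 6-joint arm with a two-finger parallel gripper is mounted at the origin on the work surface. World frame = base frame: x ahead of the robot, y to its left, z up, the work surface at z = 0. Lengths are in mm, angles in degrees, forces in N, time in s.
With the tool pointing down it reaches from about 275 to 850 mm from the base axis. Payload 19 kg.
Tool frame: the origin (TCP) lies at the very end of the fingers, on their centre line; the grasp point (between the pads) lies 19 mm behind it (bot.tcp_to_grasp is the z of the grasp point in the tool frame, in mm); z points along the fingers, y is the line along which they close (so a half turn about z gives the same grasp; the last joint's range is limited). The gripper opens to 85 mm and grips with 20 to 120 N. Pads are 22 mm wide; open, the fingers measure 114 mm over their backs; the gripper's body (76 mm by 85 mm) begins 54 mm behind the grasp point. The pads swing forward as they close: fully open they stand 13 mm farther back than shut.
Start: joints at [66.635, 8.623, 82.357, -0, 89.026, -7.678], TCP at [155.48, 553.549, 231.267] pointing down, gripper open.
Joint ranges: [-160.23, 160.23], [-39.13, 120.54], [6.94, 153.29], [-79.49, 259.48], [9.18, 160.14], [-161.06, 161.06]. Speed limits (degrees/s): [108.29, 108.29, 127.2, 172.46, 172.46, 172.46].

### API

Orientations are given as [roll, pitch, yaw] about the fixed x, y, z axes, in that order (R = Rz(yaw) Ry(pitch) Rx(roll)).
In Python, from station import bot, vision, job gives the robot as it stands.
- The arm moves only by the tool move_arm, never from a script. Its argument "motion" is a list of rows, each an object with "delta_pos": the shift along the world's x, y, z in units of 200 mm (1.0 is 200 mm), a list of three; "rot": the turn, a rotation vector about the world's x, y, z in units of pi rad (1.0 is pi rad), a list of three; "grip": the opening, from -1 (shut) to 1 (fully open). A call has 1 to 20 rows; each row is the pose to reach, as a shift and turn from the pose commanded when the call began, turning the shorter way round; what a row does not reach only later rows make up. A row lasts 1/12 s, in which the tool goes at most 41.7 mm and 7.16 degrees, less where a joint would pass 70% of its speed; a pose out of reach is approached as far as the arm can. A call with a number of a shift or a turn outside -1 to 1 is refused whole. A call with a gripper value outside its range is refused whole. The fingers move at their own pace and stop on an object; "grip_force" is the grip in N (left out, the last holds). Time passes only in rows, so rows that repeat a pose let the fingers close. It gives the time, the measured TCP pose, the force, the opening and the grip force at its end, in the units of the state.
- bot.get_obs(): the state, without advancing time (a new reading comes with each control period).
- vision.camera(name): name is "scene" or "top"; returns the picture (480x640x3 uint8, red, green, blue); there is no depth.
- vision.calibration(name): a dict with "fx", "fy", "cx", "cy" (pixels), "k1" (the pictures are not rectified: a ray, as slopes to the right and down, at radius r is drawn at 1 + k1 r^2 times it, then the intrinsics apply), "cam_to_world" (4x4, takes a point from camera to world coordinates). Camera axes: x right, y up, looking along -z (the intrinsics and any distortion apply to the point x, -y, -z); pixel columns grow to the right and rows downward; lengths in mm; the calibration is good to about 2 mm. A picture is of the moment at which its call begins. calibration takes no time and is no camera call.
- job.close_job(): hands the job in; it is judged then, once.
The state is a dict: "t": time; "joints": joint angles; "joint_vel": joint speeds; "tau": joint torques, N m; "ee_pos": TCP position; "ee_rot": TCP orientation; "force": force on the tool from outside, world axes, zero at the start; "ft_torque": the same for the moment, N m; "opening": finger opening in mm; "grasp_force": force on a finger pad.
Only numpy, scipy, OpenCV 4.12 (cv2) and the standard library are available. Lean on these libraries where they do the work, as an engineer would, in place of code of your own. Each camera call takes 0.05 s, during which the arm holds its last target. There are 200 camera calls.

### The job

Lift the tall, top-heavy wheel arbor off the bed of the grey work-holder fixture and stand it upright in the middle of the round cork pad without toppling it, then push the carriage along the bed until the hole in its lug lines up with the pin lying in the trough. Push the pin through the hole until its head rests against the end of the trough, and swing the keeper bar fully shut behind the head. Leave the other things on the bench where they are.

Things in the scene. Friction and masses are not known exactly. Their poses are not given: they have to be found in the camera images.
- line_up (a point): Fixed point on the grey fixture, on the pin's axis, 45 mm above the table, where the lug hole's centre must come. Fixture axes: x = way the carriage is pushed (away from the robot), y = way the pin is pushed (to the robot's left), z up; yaw within 0.25 rad of the robot's. The slide bed (top 20 mm above the table) spans x -140 to 100, y -4 to 96 mm here; foot under trough and ledge 20 mm high.
- trough_end (a point): Centre of the trough's outer end face, on the pin's axis (45 mm above the table), where the pin's head comes to rest; 90 mm along -y of line_up, same axes. The steel trough: 40 mm wide, top 53 mm above the table, open groove 13.5 mm wide, runs 80 mm along +y from here. From here 90 mm along -y a dark ledge, 34 mm wide, top 33 mm above the table, carries the pin's head.
- carriage (a joint): Travel (m) of the aluminium carriage along the fixture's +x. Starts at 0 to 0.025; at 0.085 the lug hole is in line with the pin (sides of the 40 mm wide lug flush with the trough's); end stop 0.105. It stays where it is left; about 2.5 N moves it. 60 mm long in x, top 71 mm above the table; a white and brass collet holder lies across it.
- lug_hole (a point): Centre of the 15 mm hole through the carriage's upright lug (12 mm thick in y, 40 mm wide in x, top 69 mm above the table); axes as the fixture's, the hole runs along y.
- push_face (a point): Point on the carriage's upright push plate, in the middle of its face towards the robot (-x side), 55 mm above the table; the plate is 70 mm wide in y and reaches from 21 to 70 mm above the table. Push here along the fixture's +x. Axes as the fixture's.
- pin_head (a point): Centre of the rear face of the pin's head. The loose steel pin (140 g) lies in the trough along +y, axis 45 mm above the table, and may roll. Head 24 mm diameter, 10 mm thick; shank 12 mm diameter, 110 mm long, its last 12 mm tapered to 5 mm. Starts 30 to 45 mm short of home. At home the head's front rests on the trough's end: this point is then 10 mm out (-y) of trough_end.
- pin_nose (a point): Centre of the tapered front end of the pin, 120 mm ahead of pin_head; with the pin home it stands 20 mm past the centre of the lug hole.
- keeper (a joint): Angle (rad) of the steel keeper bar about an upright pivot at x -40, y -108 mm from line_up; grows anticlockwise from above. 0 = open: bar along -y beside the ledge on the robot's side; 1.571 = shut at its stop: along +x, 3 mm behind the homed pin's head. Stiff (0.05 N m), stays where left. Bar 10 mm wide, 62 mm long, 42 to 50 mm above the table. Shuts only once the pin is home.
- keeper_knob (a point): Middle of the upright round knob (10 mm diameter, top 72 mm above the table) on the keeper bar, 55 mm from its pivot, 61 mm above the table.
- arbor_grip (a point): Middle of the grip spindle (20 mm diameter, 38 mm free height) on top of the tall wheel arbor: hold it here. 139 mm above the underside of its foot. The loose arbor is 160 mm tall: foot 44 mm diameter, thin stem, and at 92 to 118 mm a grinding wheel 58 mm in diameter with clamps. 0.2 to 0.4 kg, mostly the wheel: it topples easily. Starts on the slide bed, in front of the carriage. Own z up.
- pad_top (a point): Centre of the top of the fixed round cork pad, 90 mm in diameter and 6 mm thick, on the table; z up.
- oil_mid (a point): Bystander: white plastic bottle with a black cap, 52 mm diameter, 120 mm tall, standing; point half-way up.
- jar_mid (a point): Bystander: open white ceramic cup, 72 mm diameter, 75 mm tall; point half-way up.
- wrench_mid (a point): Bystander: steel open-ended wrench lying flat; the point is its middle.
- wheel_b_mid (a point): Bystander: flat white grinding wheel, 68 mm diameter, 20 mm thick, lying; point at its centre.
- flange_mid (a point): Bystander: steel clamping ring, 52 mm diameter, 12 mm thick, lying; point at its centre.

How it is judged:
By the outcome, as a careful person would: the job done as asked, in the order asked, and still so for the second after the job is handed in, with the robot touching nothing.
It also fails if it takes over 72 s, if anything falls off the work surface, if the arm or the gripper's body presses on something with over 40 N, if the wrist force passes 120 N, or if a joint passes its speed limit or range.

## Working session

There is one attempt and no reset: what is moved stays moved. The work goes in short steps, Python scripts to look and compute and a tool call to move; the robot and the scene stay as the last step left them, time stands still between calls to the robot, and variables do not carry over. Pictures are saved under pics/ and viewed, at most 10 in all, crops included, and the job is handed in when it is done.

Besides the shell and the picture viewer there is one more tool, called after "Emit:" by a JSON object that holds its "op" and its "data". move_arm: Moves the arm, as the interface text tells. Shifts and turns lie within -1 to 1; 1 stands for 200 mm of shift or pi rad of turn. Its arguments: {"type":"object","properties":{"motion":{"type":"array"},"grip_force":{"type":"number"}},"required":["motion"]}

```bash
ls; mkdir -p pics
python3 - <<'E'
from station import bot,vision,job
import cv2
for n in("scene","top"):
    im=vision.camera(n); cv2.imwrite(f"pics/{n}0.png",im[:,:,::-1])
    c=vision.calibration(n); print(n,{k:(v if k!="cam_to_world" else [[round(x,3) for x in r] for r in v]) for k,v in c.items()})
o=bot.get_obs();print(o)
E
```

```text
pics
scene {'fx': 543.4842014464198, 'fy': 543.4842014464198, 'cx': 315.65085644814644, 'cy': 235.42907829129217, 'k1': 0.04831362268450963, 'cam_to_world': [[np.float64(-0.859), np.float64(-0.35), np.float64(0.373), np.float64(995.856)], [np.float64(0.511), np.float64(-0.557), np.float64(0.654), np.float64(767.087)], [np.float64(-0.021), np.float64(0.753), np.float64(0.658), np.float64(879.633)], [np.float64(0.0), np.float64(0.0), np.float64(0.0), np.float64(1.0)]]}
top {'fx': 541.1602539906332, 'fy': 541.1602539906332, 'cx': 308.9729568024785, 'cy': 229.90171317373893, 'k1': -0.06319231016841916, 'cam_to_world': [[np.float64(0.018), np.float64(0.999), np.float64(-0.051), np.float64(509.579)], [np.float64(-1.0), np.float64(0.018), np.float64(-0.01), np.float64(15.656)], [np.float64(-0.009), np.float64(0.051), np.float64(0.999), np.float64(1117.489)], [np.float64(0.0), np.float64(0.0), np.float64(0.0), np.float64(1.0)]]}
{'t': 0.1, 'joints': array([ 6.66358951e+01,  8.64650269e+00,  8.23883587e+01, -1.49327949e-03,
        8.90266167e+01, -7.67748397e+00]), 'joint_vel': array([-0.04887151, -0.10170972, -0.07112736,  0.13035943,  0.01118692,
        0.15352973]), 'tau': array([ 5.44558454e-03, -7.14368463e+01, -5.71793854e+01, -3.62700939e-05,
        7.09023356e-03, -2.72431515e-05]), 'ee_pos': array([155.40223113, 553.36957471, 230.76005624]), 'ee_rot': array([-1.79938873e+02, -6.73362898e-03,  1.64313402e+02]), 'force': array([0.24523675, 0.65175492, 0.18898829]), 'ft_torque': array([ 0.02865691, -0.01526859,  0.02650243]), 'grasp_force': 0.0, 'opening': 84.93188727715865}
```

View pics/top0.png

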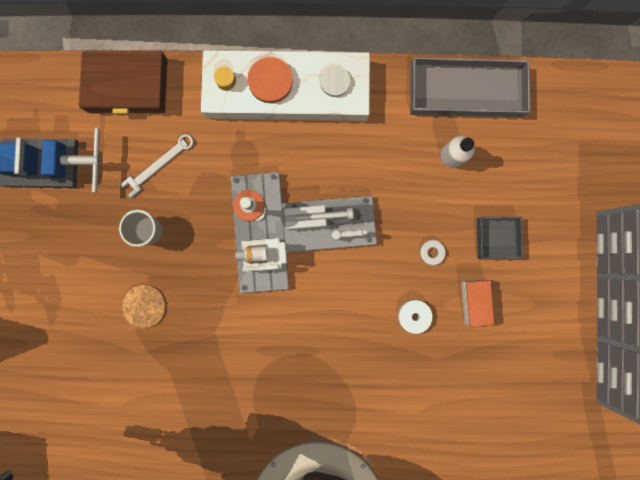

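View pics/scene0.png

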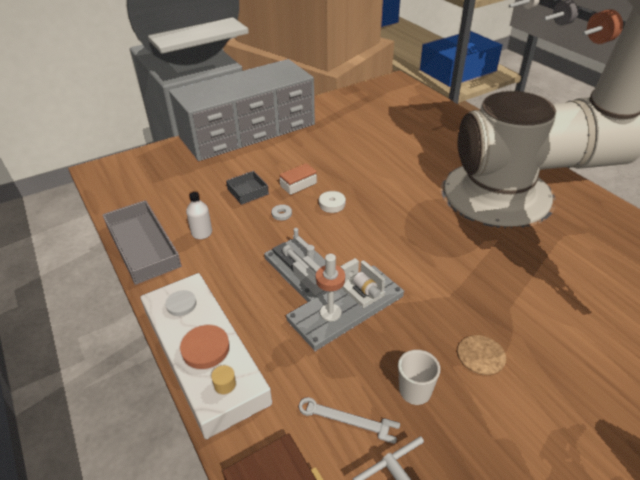

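The top view shows the fixture at about (232-376, 173-293), with the arbor at (249,205), the carriage at (262,255), the pad at (144,306) and the cup at (140,229). Next I zoom in on the fixture.

Run:
```python
import cv2
a=cv2.imread("pics/top0.png")[165:300,220:385]
cv2.imwrite("pics/topz.png",cv2.resize(a,None,fx=4.4,fy=4.4,interpolation=cv2.INTER_CUBIC))
a=cv2.imread("pics/scene0.png")[220:350,255:410]
cv2.imwrite("pics/scenez.png",cv2.resize(a,None,fx=4.6,fy=4.6,interpolation=cv2.INTER_CUBIC))
```

```text
(no output)
```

View pics/topz.png

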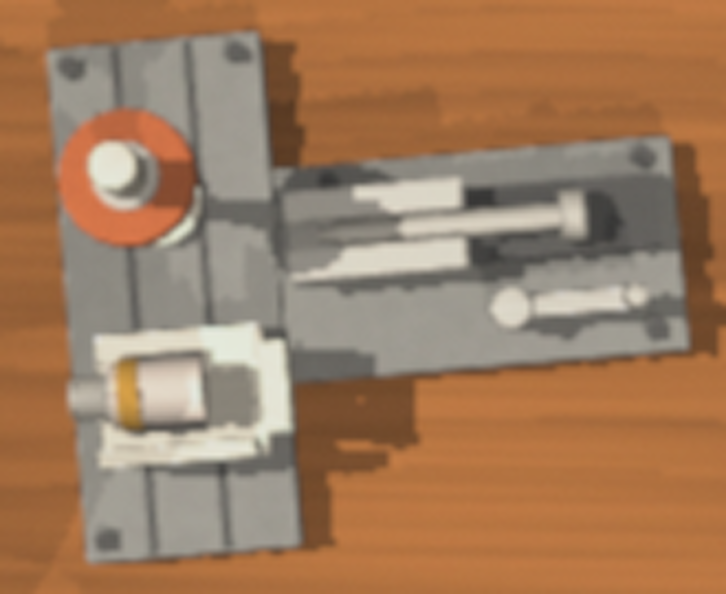

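View pics/scenez.png

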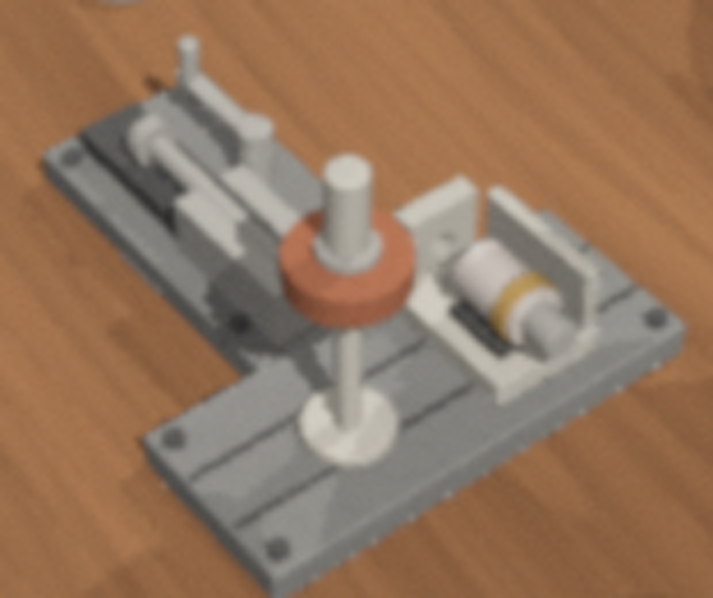

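The zooms give the pixels I need (4.4x top crop). The bed corners are (47,48), (260,31), (302,547) and (88,563). The spindle top is at (112,167), the pin head at about (575,215), the keeper pivot at (511,306) and the knob at (637,295). The keeper is open and the carriage is near the robot.

```bash
cat > h.py <<'E'
import numpy as np, cv2
from station import bot,vision,job
def ray(n,uv):
    c=vision.calibration(n); M=np.array(c["cam_to_world"],float)
    d=np.array([(uv[0]-c["cx"])/c["fx"],(uv[1]-c["cy"])/c["fy"]]); s=d.copy()
    for _ in range(20): s=d/(1+c["k1"]*(s@s))
    return M[:3,3], M[:3,:3]@np.array([s[0],-s[1],-1.])
def onz(n,uv,z):
    o,d=ray(n,uv); return o+d*(z-o[2])/d[2]
def cross(uvt,uvs):
    o1,d1=ray("top",uvt);o2,d2=ray("scene",uvs)
    t=np.linalg.lstsq(np.c_[d1,-d2],o2-o1,rcond=None)[0]
    a=o1+d1*t[0];b=o2+d2*t[1]; return (a+b)/2,np.linalg.norm(a-b)
def proj(n,P):
    c=vision.calibration(n); M=np.array(c["cam_to_world"],float)
    q=M[:3,:3].T@(np.asarray(P,float)-M[:3,3]); s=np.array([q[0],-q[1]])/-q[2]
    s=s*(1+c["k1"]*(s@s)); return s*c["fx"]+[c["cx"],c["cy"]]
def fit(fx,w):   # rigid 2D: w = R fx + t
    fx=np.array(fx,float);w=np.array(w,float); A=fx-fx.mean(0);B=w-w.mean(0)
    th=np.arctan2((A[:,0]*B[:,1]-A[:,1]*B[:,0]).sum(),(A*B).sum())
    R=np.array([[np.cos(th),-np.sin(th)],[np.sin(th),np.cos(th)]]); t=w.mean(0)-R@fx.mean(0)
    return th,R,t,(w-(fx@R.T+t))
zt=lambda p:np.array(p)/4.4+[220-.5+.5/4.4,165-.5+.5/4.4]
zs=lambda p:np.array(p)/4.6+[255-.5+.5/4.6,220-.5+.5/4.6]
E
python3 - <<'E'
from h import *
np.set_printoptions(precision=1,suppress=True)
F=[(100,96),(100,-4),(-140,-4),(-140,96)]
P=[onz("top",zt(p),20)[:2] for p in[(47,48),(260,31),(302,547),(88,563)]]
th,R,t,res=fit(F,P);print("top",th,t,res.tolist())
S=[onz("scene",zs(p),20)[:2] for p in[(275,590),(147,440),(683,325)]]
th2,R2,t2,res=fit([F[0],F[1],F[3]],S);print("scene",th2,t2,res.tolist())
f=lambda p:R.T@(p[:2]-t)
for nm,p,z in[("spindle",(112,167),180),("pinheadrear",(588,214),45),("pivot",(511,306),50),("knobtop",(637,295),72),("trough end L",(462,180),53),("trough end R",(468,265),53),("lug near",(291,428),69),("lug far",(284,340),69),("plate nl",(102,466),70),("plate nr",(266,452),70)]:
    w=onz("top",zt(p),z);print(nm,w,f(w))
print("spindle x",cross(zt((112,167)),zs((348,170))),"foot",onz("scene",zs((349,425)),24))
for n in("top","scene"):
    im=vision.camera(n);hsv=cv2.cvtColor(im,cv2.COLOR_RGB2HSV)
    m=((hsv[...,1]>80)*255).astype("uint8")
    u0,v0,r=(144,306,30) if n=="top" else (481,355,32)
    sub=im[v0-r:v0+r,u0-r:u0+r]
    lab=cv2.cvtColor(sub,cv2.COLOR_RGB2HSV).astype(int)
    bg=np.median(np.r_[lab[0],lab[-1]],0);pc=np.median(lab[r-8:r+8,r-8:r+8].reshape(-1,3),0);print("hsv",bg,pc)
    d=(np.abs(lab-pc)/[2,12,12]).sum(2)<(np.abs(lab-bg)/[2,12,12]).sum(2)
    k=cv2.morphologyEx(d.astype("uint8"),cv2.MORPH_CLOSE,np.ones((5,5)));k=cv2.morphologyEx(k,cv2.MORPH_OPEN,np.ones((5,5)))
    c=max(cv2.findContours(k,0,1)[0],key=cv2.contourArea);e=cv2.fitEllipse(c);print(n,"pad",e,onz(n,np.array(e[0])+[u0-r,v0-r],5))
for uv in[(140,229)]: print("cup",onz("top",uv,75))
print(onz("scene",(419,364),75))
E
```

```text
top 0.1022557934647905 [584.5  83.9] [[0.0976255556754495, -0.07710443668852918], [-0.5802232565505392, 0.32142596428919035], [-0.20104805830675332, 0.41969275132856865], [0.6836457591815019, -0.6640142789292156]]
scene 0.11713692777399695 [590.3  88. ] [[1.824802782080269, 1.338090164555183], [-3.0435238054019464, -0.2033961895411096], [1.2187210233219048, -1.1346939750141019]]
spindle [603.1 137.1 180. ] [24. 51.]
pinheadrear [599.1 -61.2  45. ] [  -0.3 -145.9]
pivot [556.6 -26.9  50. ] [ -39.  -107.4]
knobtop [561.5 -81.3  72. ] [ -39.7 -162. ]
trough end L [612.7  -3.9  53. ] [ 19.1 -90.3]
trough end R [574.5  -7.3  53. ] [-19.2 -89.7]
lug near [500.3  69.7  69. ] [-85.1  -5.6]
lug far [539.   73.6  69. ] [-46.3  -5.6]
plate nl [482.1 152.5  70. ] [-94.9  78.7]
plate nr [489.6  80.4  70. ] [-94.7   6.2]
spindle x (array([604.5, 136.7, 177.7]), np.float64(2.6520043139140577)) foot [607.5 138.6  24. ]
hsv [ 13.  161.  153.5] [ 15. 142. 195.]
top pad ((28.5615234375, 30.094768524169922), (41.446956634521484, 42.3206787109375), 16.88332748413086) [402.7 367.1   5. ]
hsv [ 13. 136. 144.] [ 15. 111. 171.]
scene pad ((33.26618957519531, 31.677406311035156), (35.49848175048828, 48.807376861572266), 113.59436798095703) [406.6 369.4   5. ]
cup [558.7 354.8  75. ]
[561.5 358.8  75. ]
```

Emit:
{"op": "move_arm", "data": {"motion": [{"delta_pos": [0.15, -0.14, 0.02], "rot": [0, 0, 0], "grip": 0.5}, {"delta_pos": [0.35, -0.33, 0.02], "rot": [0, 0, 0], "grip": 0.1}, {"delta_pos": [0.55, -0.5, 0.02], "rot": [0, 0, 0], "grip": 0.1}, {"delta_pos": [0.7, -0.65, 0.02], "rot": [0, 0, 0], "grip": 0.1}, {"delta_pos": [0.85, -0.8, 0.02], "rot": [0, 0, 0], "grip": 0.1}, {"delta_pos": [1, -0.93, 0.02], "rot": [0, 0, 0], "grip": 0.1}]}}

```text
t: 0.7
ee_pos: [338.7, 381.9, 235.4]
ee_rot: [180.0, 0.0, 164.3]
force: [-0.3, 0.5, -0.4]
opening: 46.7
grasp_force: 0.0
```

Emit:
{"op": "move_arm", "data": {"motion": [{"delta_pos": [0.15, -0.14, 0], "rot": [0, 0, 0], "grip": 0.1}, {"delta_pos": [0.35, -0.33, 0], "rot": [0, 0, 0], "grip": 0.1}, {"delta_pos": [0.55, -0.5, 0], "rot": [0, 0, 0], "grip": 0.1}, {"delta_pos": [0.7, -0.65, 0], "rot": [0, 0, 0], "grip": 0.1}, {"delta_pos": [0.85, -0.8, 0], "rot": [0, 0, 0], "grip": 0.1}, {"delta_pos": [1, -0.93, 0], "rot": [0, 0, 0], "grip": 0.1}, {"delta_pos": [1, -0.93, 0], "rot": [0, 0, 0], "grip": 0.1}]}}

```text
t: 1.28
ee_pos: [540.2, 194.4, 234.8]
ee_rot: [-180.0, 0.0, 164.2]
force: [0.1, 0.2, -0.0]
opening: 47.1
grasp_force: 0.0
```

Emit:
{"op": "move_arm", "data": {"motion": [{"delta_pos": [0.1, -0.09, 0], "rot": [0, 0, 0], "grip": 0.1}, {"delta_pos": [0.2, -0.18, 0], "rot": [0, 0, 0], "grip": 0.1}, {"delta_pos": [0.245, -0.222, 0], "rot": [0, 0, 0], "grip": 0.1}, {"delta_pos": [0.245, -0.222, 0], "rot": [0, 0, 0], "grip": 0.1}, {"delta_pos": [0.245, -0.222, 0], "rot": [0, 0, 0], "grip": 0.1}, {"delta_pos": [0.245, -0.222, 0], "rot": [0, 0, 0], "grip": 0.1}]}}

```text
t: 1.78
ee_pos: [586.3, 153.9, 235.3]
ee_rot: [180.0, -0.0, 164.3]
force: [0.4, -0.2, -0.3]
opening: 47.3
grasp_force: 0.0
```

Run:
```python
from h import *
o=bot.get_obs();print(o["ee_pos"],o["joints"])
for n,s in(("top",(190,140)),("scene",(270,170))):
    im=vision.camera(n);x,y=s
    cv2.imwrite(f"pics/{n}1.png",cv2.resize(im[y:y+150,x:x+130,::-1],None,fx=3,fy=3,interpolation=cv2.INTER_CUBIC))
    print(n,proj(n,o["ee_pos"]))
a=cv2.imread("pics/top1.png");b=cv2.imread("pics/scene1.png");cv2.imwrite("pics/pair1.png",np.hstack([a,b]))
```

```text
[586.27414874 153.85474474 235.25103875] [ 7.42018750e+00  1.22905484e+01  7.75945490e+01  9.22984421e-03
  9.01355101e+01 -6.69186012e+01]
top [230.34151466 209.222299  ]
scene [344.54383149 235.18917629]
```

View pics/pair1.png

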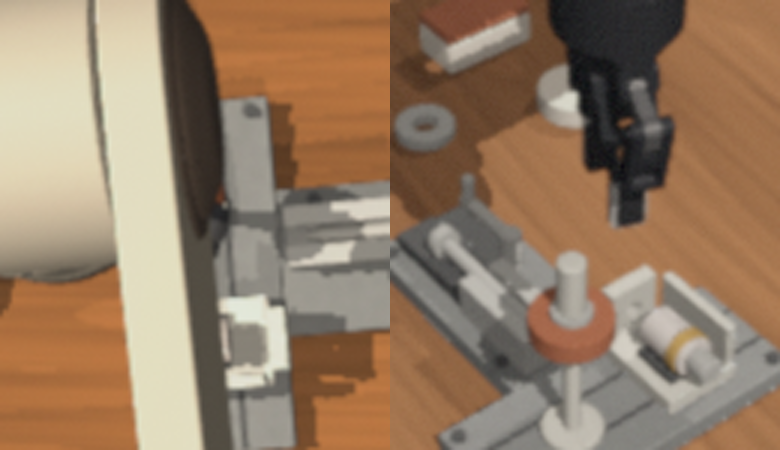

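The gripper at scene (344,235) is still about 25 mm from the arbor in x and y, because the earlier rows were rate-limited. I'll close the gap, then descend around the spindle.

Emit:
{"op": "move_arm", "data": {"motion": [{"delta_pos": [0.05, -0.045, 0], "rot": [0, 0, 0], "grip": 0.1}, {"delta_pos": [0.09, -0.085, 0], "rot": [0, 0, 0], "grip": 0.1}, {"delta_pos": [0.09, -0.085, 0], "rot": [0, 0, 0], "grip": 0.1}, {"delta_pos": [0.09, -0.085, 0], "rot": [0, 0, 0], "grip": 0.1}, {"delta_pos": [0.09, -0.085, -0.08], "rot": [0, 0, 0], "grip": 0.1}, {"delta_pos": [0.09, -0.085, -0.16], "rot": [0, 0, 0], "grip": 0.1}, {"delta_pos": [0.09, -0.085, -0.24], "rot": [0, 0, 0], "grip": 0.1}, {"delta_pos": [0.09, -0.085, -0.32], "rot": [0, 0, 0], "grip": 0.1}, {"delta_pos": [0.09, -0.085, -0.4], "rot": [0, 0, 0], "grip": 0.1}, {"delta_pos": [0.09, -0.085, -0.445], "rot": [0, 0, 0], "grip": 0.1}, {"delta_pos": [0.09, -0.085, -0.445], "rot": [0, 0, 0], "grip": 0.1}, {"delta_pos": [0.09, -0.085, -0.445], "rot": [0, 0, 0], "grip": 0.1}]}}

```text
t: 2.88
ee_pos: [604.9, 136.2, 146.6]
ee_rot: [-180.0, -0.0, 164.3]
force: [-0.1, 0.1, -0.1]
opening: 47.0
grasp_force: 0.0
```

Run:
```python
from h import *
im=vision.camera("scene");x,y=270,170
cv2.imwrite("pics/scene2.png",cv2.resize(im[y:y+150,x:x+130,::-1],None,fx=4,fy=4,interpolation=cv2.INTER_CUBIC))
```

```text
(no output)
```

View pics/scene2.png

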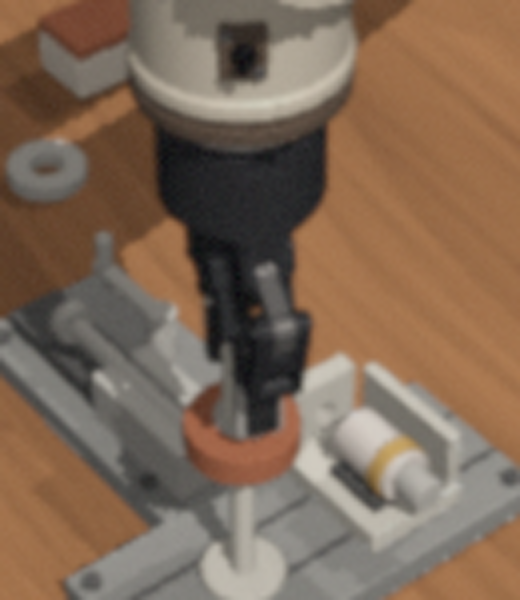

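The spindle sits between the fingers at about (240,390), so I close gently and then lift.

Emit:
{"op": "move_arm", "data": {"motion": [{"delta_pos": [0, 0, 0], "rot": [0, 0, 0], "grip": -0.1}, {"delta_pos": [0, 0, 0], "rot": [0, 0, 0], "grip": -0.3}, {"delta_pos": [0, 0, 0], "rot": [0, 0, 0], "grip": -0.4}, {"delta_pos": [0, 0, 0], "rot": [0, 0, 0], "grip": -0.45}, {"delta_pos": [0, 0, 0], "rot": [0, 0, 0], "grip": -0.5}, {"delta_pos": [0, 0, 0], "rot": [0, 0, 0], "grip": -0.55}, {"delta_pos": [0, 0, 0], "rot": [0, 0, 0], "grip": -0.7}, {"delta_pos": [0, 0, 0], "rot": [0, 0, 0], "grip": -1}, {"delta_pos": [0, 0, 0], "rot": [0, 0, 0], "grip": -1}, {"delta_pos": [0, 0, 0], "rot": [0, 0, 0], "grip": -1}], "grip_force": 50}}

```text
t: 3.77
ee_pos: [605.1, 136.3, 146.6]
ee_rot: [180.0, 0.0, 164.3]
force: [0.0, 2.5, 5.6]
opening: 18.6
grasp_force: 48.9
```

Emit:
{"op": "move_arm", "data": {"motion": [{"delta_pos": [0, 0, 0.02], "rot": [0, 0, 0], "grip": -1}, {"delta_pos": [0, 0, 0.05], "rot": [0, 0, 0], "grip": -1}, {"delta_pos": [0, 0, 0.1], "rot": [0, 0, 0], "grip": -1}, {"delta_pos": [0, 0, 0.17], "rot": [0, 0, 0], "grip": -1}, {"delta_pos": [0, 0, 0.25], "rot": [0, 0, 0], "grip": -1}, {"delta_pos": [0, 0, 0.32], "rot": [0, 0, 0], "grip": -1}, {"delta_pos": [0, 0, 0.38], "rot": [0, 0, 0], "grip": -1}, {"delta_pos": [0, 0, 0.4], "rot": [0, 0, 0], "grip": -1}, {"delta_pos": [0, 0, 0.4], "rot": [0, 0, 0], "grip": -1}, {"delta_pos": [0, 0, 0.4], "rot": [0, 0, 0], "grip": -1}]}}

```text
t: 4.6
ee_pos: [604.8, 136.1, 225.8]
ee_rot: [-180.0, -0.0, 164.3]
force: [-0.7, -0.2, -2.7]
opening: 18.7
grasp_force: 49.0
```

Emit:
{"op": "move_arm", "data": {"motion": [{"delta_pos": [-0.01, 0.012, 0], "rot": [0, 0, 0], "grip": -1}, {"delta_pos": [-0.03, 0.035, 0], "rot": [0, 0, 0], "grip": -1}, {"delta_pos": [-0.06, 0.07, 0], "rot": [0, 0, 0], "grip": -1}, {"delta_pos": [-0.1, 0.116, 0], "rot": [0, 0, 0], "grip": -1}, {"delta_pos": [-0.15, 0.174, 0], "rot": [0, 0, 0], "grip": -1}, {"delta_pos": [-0.2, 0.232, 0], "rot": [0, 0, 0], "grip": -1}, {"delta_pos": [-0.25, 0.29, 0], "rot": [0, 0, 0], "grip": -1}, {"delta_pos": [-0.3, 0.348, 0], "rot": [0, 0, 0], "grip": -1}, {"delta_pos": [-0.35, 0.406, 0], "rot": [0, 0, 0], "grip": -1}, {"delta_pos": [-0.4, 0.464, 0], "rot": [0, 0, 0], "grip": -1}, {"delta_pos": [-0.45, 0.522, 0], "rot": [0, 0, 0], "grip": -1}, {"delta_pos": [-0.5, 0.58, 0], "rot": [0, 0, 0], "grip": -1}, {"delta_pos": [-0.55, 0.638, 0], "rot": [0, 0, 0], "grip": -1}, {"delta_pos": [-0.6, 0.696, 0], "rot": [0, 0, 0], "grip": -1}, {"delta_pos": [-0.65, 0.754, 0], "rot": [0, 0, 0], "grip": -1}, {"delta_pos": [-0.69, 0.8, 0], "rot": [0, 0, 0], "grip": -1}, {"delta_pos": [-0.72, 0.835, 0], "rot": [0, 0, 0], "grip": -1}, {"delta_pos": [-0.74, 0.858, 0], "rot": [0, 0, 0], "grip": -1}, {"delta_pos": [-0.75, 0.87, 0], "rot": [0, 0, 0], "grip": -1}, {"delta_pos": [-0.75, 0.87, 0], "rot": [0, 0, 0], "grip": -1}]}}

```text
t: 6.27
ee_pos: [454.6, 310.5, 226.3]
ee_rot: [-180.0, 0.0, 164.3]
force: [-0.5, -0.1, -2.3]
opening: 18.5
grasp_force: 49.0
```

Emit:
{"op": "move_arm", "data": {"motion": [{"delta_pos": [-0.01, 0.012, 0], "rot": [0, 0, 0], "grip": -1}, {"delta_pos": [-0.03, 0.035, 0], "rot": [0, 0, 0], "grip": -1}, {"delta_pos": [-0.06, 0.07, 0], "rot": [0, 0, 0], "grip": -1}, {"delta_pos": [-0.1, 0.116, 0], "rot": [0, 0, 0], "grip": -1}, {"delta_pos": [-0.15, 0.174, 0], "rot": [0, 0, 0], "grip": -1}, {"delta_pos": [-0.19, 0.22, 0], "rot": [0, 0, 0], "grip": -1}, {"delta_pos": [-0.22, 0.26, 0], "rot": [0, 0, 0], "grip": -1}, {"delta_pos": [-0.24, 0.28, 0], "rot": [0, 0, 0], "grip": -1}, {"delta_pos": [-0.25, 0.29, 0], "rot": [0, 0, 0], "grip": -1}, {"delta_pos": [-0.25, 0.29, 0], "rot": [0, 0, 0], "grip": -1}, {"delta_pos": [-0.25, 0.29, 0], "rot": [0, 0, 0], "grip": -1}]}}

```text
t: 7.18
ee_pos: [405.0, 368.0, 226.2]
ee_rot: [-180.0, 0.0, 164.3]
force: [-0.3, 0.2, -2.9]
opening: 18.8
grasp_force: 49.0
```

Run:
```python
from h import *
im=vision.camera("scene");x,y=420,190
cv2.imwrite("pics/scene3.png",cv2.resize(im[y:y+210,x:x+140,::-1],None,fx=2.8,fy=2.8,interpolation=cv2.INTER_CUBIC))
e=bot.get_obs()["ee_pos"];print(e)
# predicted (in crop px) foot underside centre and arbor base if vertical, and pad centre
for p in[(e[0],e[1],e[2]-126.5),(404.5,368,6)]: print((proj("scene",p)-[x,y])*2.8)
```

```text
[405.12756128 367.90541668 226.2360088 ]
[200.34320439 369.49358407]
[175.49727143 457.48039434]
```

View pics/scene3.png

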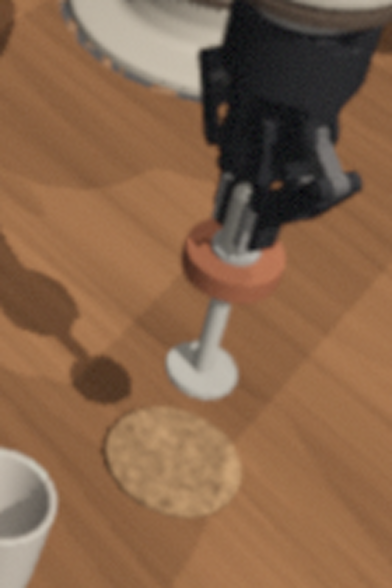

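The foot centre at crop (201,371) matches the vertical prediction of (200,369), so the arbor hangs upright. The pad centre is at about (173,460), which matches the target, so I lower it.

Emit:
{"op": "move_arm", "data": {"motion": [{"delta_pos": [0, 0, -0.03], "rot": [0, 0, 0], "grip": -1}, {"delta_pos": [0, 0, -0.08], "rot": [0, 0, 0], "grip": -1}, {"delta_pos": [0, 0, -0.15], "rot": [0, 0, 0], "grip": -1}, {"delta_pos": [0, 0, -0.22], "rot": [0, 0, 0], "grip": -1}, {"delta_pos": [0, 0, -0.29], "rot": [0, 0, 0], "grip": -1}, {"delta_pos": [0, 0, -0.35], "rot": [0, 0, 0], "grip": -1}, {"delta_pos": [0, 0, -0.4], "rot": [0, 0, 0], "grip": -1}, {"delta_pos": [0, 0, -0.43], "rot": [0, 0, 0], "grip": -1}, {"delta_pos": [0, 0, -0.45], "rot": [0, 0, 0], "grip": -1}, {"delta_pos": [0, 0, -0.46], "rot": [0, 0, 0], "grip": -1}, {"delta_pos": [0, 0, -0.465], "rot": [0, 0, 0], "grip": -1}, {"delta_pos": [0, 0, -0.465], "rot": [0, 0, 0], "grip": -1}, {"delta_pos": [0, 0, -0.465], "rot": [0, 0, 0], "grip": -1}]}}

```text
t: 8.32
ee_pos: [405.0, 368.3, 133.7]
ee_rot: [180.0, 0.0, 164.3]
force: [0.2, -0.7, -3.1]
opening: 18.6
grasp_force: 49.0
```

Emit:
{"op": "move_arm", "data": {"motion": [{"delta_pos": [0, 0, -0.003], "rot": [0, 0, 0], "grip": -1}, {"delta_pos": [0, 0, -0.005], "rot": [0, 0, 0], "grip": -1}, {"delta_pos": [0, 0, -0.005], "rot": [0, 0, 0], "grip": -1}, {"delta_pos": [0, 0, -0.005], "rot": [0, 0, 0], "grip": -1}]}}

```text
t: 8.65
ee_pos: [405.0, 368.3, 132.6]
ee_rot: [180.0, 0.0, 164.3]
force: [0.3, 0.6, 0.4]
opening: 18.5
grasp_force: 49.2
```

Emit:
{"op": "move_arm", "data": {"motion": [{"delta_pos": [0, 0, -0.002], "rot": [0, 0, 0], "grip": -1}, {"delta_pos": [0, 0, -0.002], "rot": [0, 0, 0], "grip": -0.55}, {"delta_pos": [0, 0, -0.002], "rot": [0, 0, 0], "grip": -0.5}, {"delta_pos": [0, 0, -0.002], "rot": [0, 0, 0], "grip": -0.45}, {"delta_pos": [0, 0, -0.002], "rot": [0, 0, 0], "grip": -0.4}, {"delta_pos": [0, 0, -0.002], "rot": [0, 0, 0], "grip": -0.3}, {"delta_pos": [0, 0, -0.002], "rot": [0, 0, 0], "grip": -0.1}, {"delta_pos": [0, 0, -0.002], "rot": [0, 0, 0], "grip": 0.1}, {"delta_pos": [0, 0, -0.002], "rot": [0, 0, 0], "grip": 0.1}, {"delta_pos": [0, 0, 0.03], "rot": [0, 0, 0], "grip": 0.1}, {"delta_pos": [0, 0, 0.1], "rot": [0, 0, 0], "grip": 0.1}, {"delta_pos": [0, 0, 0.2], "rot": [0, 0, 0], "grip": 0.1}, {"delta_pos": [0, 0, 0.35], "rot": [0, 0, 0], "grip": 0.1}, {"delta_pos": [0, 0, 0.5], "rot": [0, 0, 0], "grip": 0.1}, {"delta_pos": [0, 0, 0.5], "rot": [0, 0, 0], "grip": 0}, {"delta_pos": [0, 0, 0.5], "rot": [0, 0, 0], "grip": -0.5}]}}

```text
t: 9.98
ee_pos: [405.3, 368.5, 234.2]
ee_rot: [179.9, 0.1, 164.3]
force: [0.4, -0.1, -0.3]
opening: 31.8
grasp_force: 0.0
```

Run:
```python
from h import *
im=vision.camera("scene");x,y=420,190
a=cv2.resize(im[y:y+210,x:x+140,::-1],None,fx=2,fy=2)
im=vision.camera("top");b=cv2.resize(im[200:340,90:400,::-1],(0,0),fx=1.5,fy=1.5); b=cv2.copyMakeBorder(b,0,420-b.shape[0],0,0,0)
cv2.imwrite("pics/placed.png",np.hstack([a,b]))
th,R=0.1045,None
import math
c,s=math.cos(th),math.sin(th)
L=np.array([586.5,85.5])
for nm,f in dict(pre=(-140,42),plate=(-30,42),pinrear=(0,-146),knob=(-40,-163)).items(): print(nm,L+[c*f[0]-s*f[1],s*f[0]+c*f[1]])
e=bot.get_obs();print(e["ee_pos"],e["joints"])
```

```text
pre [442.88270592 112.66749604]
plate [552.28263854 124.14158608]
pinrear [601.72924678 -59.70354693]
knob [563.72072156 -80.78320563]
[404.67124176 368.00469024 231.76235509] [ 3.42129209e+01  5.29085117e+00  8.60192744e+01 -2.05684307e-03
  8.87333464e+01 -4.00970408e+01]
```

View pics/placed.png

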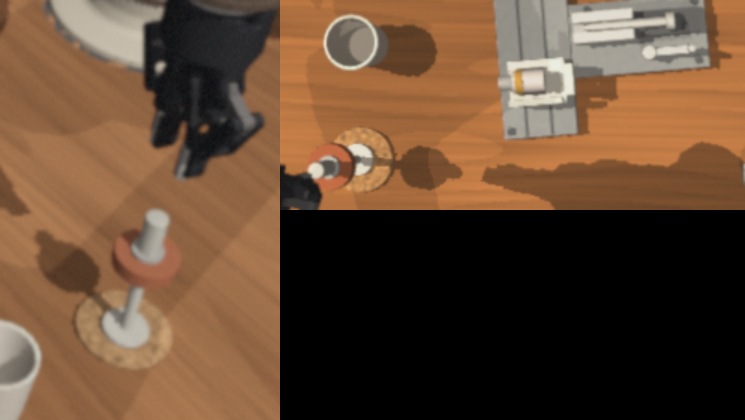

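The arbor stands centred: its foot is at crop (127,328) and the pad at (124,329). Next I close the fingers and go behind the carriage.

Emit:
{"op": "move_arm", "data": {"motion": [{"delta_pos": [0, -0.12, 0], "rot": [0, 0, 0.03], "grip": -1}, {"delta_pos": [0, -0.3, 0], "rot": [0, 0, 0.06], "grip": -1}, {"delta_pos": [0, -0.48, 0], "rot": [0, 0, 0.09], "grip": -1}, {"delta_pos": [0, -0.65, 0], "rot": [0, 0, 0.12], "grip": -1}, {"delta_pos": [0, -0.82, 0], "rot": [0, 0, 0.1205], "grip": -1}, {"delta_pos": [0, -0.95, 0], "rot": [0, 0, 0.1205], "grip": -1}, {"delta_pos": [0, -0.95, 0], "rot": [0, 0, 0.1205], "grip": -1}, {"delta_pos": [0, -0.95, 0], "rot": [0, 0, 0.1205], "grip": -1}, {"delta_pos": [0, -0.95, 0], "rot": [0, 0, 0.1205], "grip": -1}, {"delta_pos": [0, -0.95, 0], "rot": [0, 0, 0.1205], "grip": -1}]}}

```text
t: 10.92
ee_pos: [404.7, 178.9, 231.8]
ee_rot: [-180.0, -0.1, -174.0]
force: [0.4, 0.7, -0.2]
opening: 0.2
grasp_force: 0.0
```

Emit:
{"op": "move_arm", "data": {"motion": [{"delta_pos": [0.08, -0.13, -0.1], "rot": [0, 0, 0], "grip": -1}, {"delta_pos": [0.16, -0.26, -0.2], "rot": [0, 0, 0], "grip": -1}, {"delta_pos": [0.19, -0.33, -0.35], "rot": [0, 0, 0], "grip": -1}, {"delta_pos": [0.19, -0.33, -0.5], "rot": [0, 0, 0], "grip": -1}, {"delta_pos": [0.19, -0.33, -0.65], "rot": [0, 0, 0], "grip": -1}, {"delta_pos": [0.19, -0.33, -0.8], "rot": [0, 0, 0], "grip": -1}, {"delta_pos": [0.19, -0.33, -0.9], "rot": [0, 0, 0], "grip": -1}, {"delta_pos": [0.19, -0.33, -0.93], "rot": [0, 0, 0], "grip": -1}, {"delta_pos": [0.19, -0.33, -0.93], "rot": [0, 0, 0], "grip": -1}, {"delta_pos": [0.19, -0.33, -0.93], "rot": [0, 0, 0], "grip": -1}]}}

```text
t: 11.75
ee_pos: [443.3, 112.7, 47.0]
ee_rot: [-180.0, 0.0, -173.9]
force: [0.4, 0.0, 0.9]
opening: 0.0
grasp_force: 0.0
```

Emit:
{"op": "move_arm", "data": {"motion": [{"delta_pos": [0.05, 0.005, 0], "rot": [0, 0, 0], "grip": -1}, {"delta_pos": [0.1, 0.01, 0], "rot": [0, 0, 0], "grip": -1}, {"delta_pos": [0.13, 0.014, 0], "rot": [0, 0, 0], "grip": -1}, {"delta_pos": [0.15, 0.016, 0], "rot": [0, 0, 0], "grip": -1}, {"delta_pos": [0.17, 0.018, 0], "rot": [0, 0, 0], "grip": -1}, {"delta_pos": [0.19, 0.02, 0], "rot": [0, 0, 0], "grip": -1}, {"delta_pos": [0.21, 0.022, 0], "rot": [0, 0, 0], "grip": -1}, {"delta_pos": [0.23, 0.024, 0], "rot": [0, 0, 0], "grip": -1}, {"delta_pos": [0.25, 0.026, 0], "rot": [0, 0, 0], "grip": -1}, {"delta_pos": [0.27, 0.028, 0], "rot": [0, 0, 0], "grip": -1}, {"delta_pos": [0.29, 0.03, 0], "rot": [0, 0, 0], "grip": -1}, {"delta_pos": [0.31, 0.032, 0], "rot": [0, 0, 0], "grip": -1}, {"delta_pos": [0.33, 0.034, 0], "rot": [0, 0, 0], "grip": -1}, {"delta_pos": [0.35, 0.036, 0], "rot": [0, 0, 0], "grip": -1}, {"delta_pos": [0.37, 0.038, 0], "rot": [0, 0, 0], "grip": -1}, {"delta_pos": [0.39, 0.041, 0], "rot": [0, 0, 0], "grip": -1}, {"delta_pos": [0.41, 0.043, 0], "rot": [0, 0, 0], "grip": -1}, {"delta_pos": [0.42, 0.044, 0], "rot": [0, 0, 0], "grip": -1}, {"delta_pos": [0.42, 0.044, 0], "rot": [0, 0, 0], "grip": -1}]}}

```text
t: 13.33
ee_pos: [527.4, 120.9, 46.2]
ee_rot: [-180.0, 0.0, -174.0]
force: [-0.2, 1.2, -0.4]
opening: 0.3
grasp_force: 0.0
```

Run:
```python
from h import *
im=vision.camera("top")
cv2.imwrite("pics/top4.png",cv2.resize(im[190:270,220:360,::-1],None,fx=5.5,fy=5.5,interpolation=cv2.INTER_CUBIC))
```

```text
(no output)
```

View pics/top4.png

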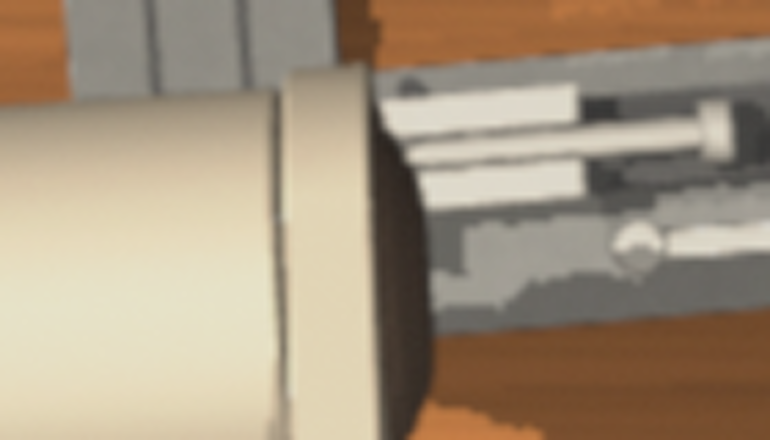

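The arm hides the lug in this view, with only the trough visible at (380-585, 85-210). I'll back off and measure the lug edges numerically against the trough edges.

Emit:
{"op": "move_arm", "data": {"motion": [{"delta_pos": [-0.05, -0.005, 0], "rot": [0, 0, 0], "grip": -1}, {"delta_pos": [-0.2, -0.02, 0], "rot": [0, 0, 0], "grip": -1}, {"delta_pos": [-0.35, -0.035, 0], "rot": [0, 0, 0], "grip": -1}, {"delta_pos": [-0.5, -0.05, 0], "rot": [0, 0, 0], "grip": -1}, {"delta_pos": [-0.6, 0.1, 0], "rot": [0, 0, 0], "grip": -1}, {"delta_pos": [-0.6, 0.25, 0], "rot": [0, 0, 0], "grip": -1}, {"delta_pos": [-0.6, 0.25, 0], "rot": [0, 0, 0], "grip": -1}, {"delta_pos": [-0.6, 0.25, 0], "rot": [0, 0, 0], "grip": -1}]}}

```text
t: 14.05
ee_pos: [406.1, 171.8, 46.4]
ee_rot: [-180.0, 0.0, -173.9]
force: [0.4, -0.2, 0.2]
opening: 0.1
grasp_force: 0.0
```

```bash
cat > prof.py <<'E'
from h import *
th=.1023;t=np.array([584.5,83.9]);R=np.array([[np.cos(th),-np.sin(th)],[np.sin(th),np.cos(th)]])
def W(x,y,z): return np.r_[R@[x,y]+t,z]
def samp(im,xs,ys,z):
    uv=np.array([proj("top",W(x,y,z)) for x,y in zip(xs,ys)],np.float32).reshape(-1,1,2)
    g=cv2.cvtColor(im,cv2.COLOR_RGB2GRAY); return cv2.remap(g,uv[...,0],uv[...,1],cv2.INTER_LINEAR).ravel()
E
python3 - <<'E'
from prof import *
im=vision.camera("top"); cv2.imwrite("pics/top5.png",im[:,:,::-1])
xs=np.arange(-60,42,2)
print(xs.tolist())
for y in(-2,2): print("lug",y,samp(im,xs,0*xs+y,69).tolist())
for y in(-60,-40,-80): print("trough",y,samp(im,xs,0*xs+y,53).tolist())
print("plate@y20,z70",samp(im,xs,0*xs+20,70).tolist())
E
```

```text
[-60, -58, -56, -54, -52, -50, -48, -46, -44, -42, -40, -38, -36, -34, -32, -30, -28, -26, -24, -22, -20, -18, -16, -14, -12, -10, -8, -6, -4, -2, 0, 2, 4, 6, 8, 10, 12, 14, 16, 18, 20, 22, 24, 26, 28, 30, 32, 34, 36, 38, 40]
lug -2 [159, 160, 160, 141, 110, 105, 105, 105, 106, 106, 106, 107, 118, 161, 210, 226, 227, 227, 227, 227, 227, 227, 227, 227, 227, 227, 227, 227, 227, 227, 227, 226, 223, 191, 123, 113, 136, 143, 144, 145, 144, 143, 144, 145, 143, 142, 142, 141, 143, 144, 146]
lug 2 [160, 160, 156, 138, 112, 106, 105, 105, 106, 106, 108, 108, 120, 169, 218, 228, 229, 228, 228, 228, 229, 229, 229, 229, 229, 228, 228, 228, 228, 229, 228, 227, 219, 181, 131, 124, 137, 143, 143, 143, 143, 143, 143, 143, 143, 144, 142, 143, 142, 140, 141]
trough -60 [157, 158, 158, 158, 158, 158, 159, 159, 158, 159, 159, 158, 158, 157, 157, 151, 133, 113, 103, 115, 157, 200, 216, 217, 217, 216, 200, 163, 161, 194, 208, 194, 161, 156, 193, 214, 216, 216, 216, 210, 186, 154, 141, 140, 139, 130, 114, 113, 115, 114, 115]
trough -40 [158, 159, 159, 159, 158, 158, 157, 148, 124, 108, 103, 102, 102, 102, 102, 102, 103, 102, 102, 115, 160, 202, 216, 217, 217, 216, 199, 160, 163, 196, 209, 196, 162, 158, 196, 215, 217, 217, 216, 212, 186, 151, 142, 141, 141, 132, 115, 115, 115, 114, 117]
trough -80 [157, 157, 159, 158, 157, 157, 157, 157, 157, 157, 156, 156, 156, 156, 157, 157, 149, 127, 105, 114, 151, 196, 215, 217, 217, 215, 203, 175, 175, 203, 209, 195, 165, 157, 189, 214, 216, 216, 216, 209, 185, 156, 142, 141, 139, 130, 116, 112, 114, 113, 113]
plate@y20,z70 [142, 143, 141, 123, 93, 87, 89, 104, 157, 210, 225, 223, 208, 192, 170, 138, 133, 133, 134, 133, 133, 133, 133, 134, 133, 132, 133, 146, 186, 221, 231, 231, 232, 231, 231, 229, 209, 150, 142, 142, 142, 142, 149, 157, 157, 158, 158, 157, 157, 157, 159]
```

Emit:
{"op": "move_arm", "data": {"motion": [{"delta_pos": [0.02, -0.16, 0], "rot": [0, 0, 0], "grip": -1}, {"delta_pos": [0.1, -0.3, 0], "rot": [0, 0, 0], "grip": -1}, {"delta_pos": [0.25, -0.29, 0], "rot": [0, 0, 0], "grip": -1}, {"delta_pos": [0.4, -0.275, 0], "rot": [0, 0, 0], "grip": -1}, {"delta_pos": [0.52, -0.263, 0], "rot": [0, 0, 0], "grip": -1}, {"delta_pos": [0.57, -0.258, 0], "rot": [0, 0, 0], "grip": -1}, {"delta_pos": [0.6, -0.255, 0], "rot": [0, 0, 0], "grip": -1}, {"delta_pos": [0.615, -0.253, 0], "rot": [0, 0, 0], "grip": -1}, {"delta_pos": [0.63, -0.252, 0], "rot": [0, 0, 0], "grip": -1}, {"delta_pos": [0.645, -0.25, 0], "rot": [0, 0, 0], "grip": -1}, {"delta_pos": [0.66, -0.249, 0], "rot": [0, 0, 0], "grip": -1}, {"delta_pos": [0.67, -0.248, 0], "rot": [0, 0, 0], "grip": -1}, {"delta_pos": [0.6745, -0.247, 0], "rot": [0, 0, 0], "grip": -1}, {"delta_pos": [0.6745, -0.247, 0], "rot": [0, 0, 0], "grip": -1}, {"delta_pos": [0.6745, -0.247, 0], "rot": [0, 0, 0], "grip": -1}]}}

```text
t: 15.35
ee_pos: [541.9, 121.7, 46.4]
ee_rot: [-180.0, 0.0, -174.0]
force: [-1.7, -0.8, -1.2]
opening: -0.0
grasp_force: 0.4
```

Emit:
{"op": "move_arm", "data": {"motion": [{"delta_pos": [-0.05, -0.005, 0], "rot": [0, 0, 0], "grip": -1}, {"delta_pos": [-0.2, -0.02, 0], "rot": [0, 0, 0], "grip": -1}, {"delta_pos": [-0.35, -0.035, 0.05], "rot": [0, 0, 0], "grip": -1}, {"delta_pos": [-0.5, -0.05, 0.1], "rot": [0, 0, 0], "grip": -1}, {"delta_pos": [-0.65, -0.05, 0.2], "rot": [0, 0, 0], "grip": -1}, {"delta_pos": [-0.7, -0.05, 0.4], "rot": [0, 0, 0], "grip": -1}, {"delta_pos": [-0.7, -0.05, 0.5], "rot": [0, 0, 0], "grip": -1}, {"delta_pos": [-0.7, -0.05, 0.5], "rot": [0, 0, 0], "grip": -1}]}}

```text
t: 16.02
ee_pos: [402.5, 111.8, 150.9]
ee_rot: [-180.0, 0.5, -174.0]
force: [0.6, 1.1, 0.5]
opening: -0.0
grasp_force: 0.0
```

Run:
```python
from prof import *
im=vision.camera("top"); cv2.imwrite("pics/top6.png",im[:,:,::-1])
xs=np.arange(-28,30,2)
print(xs.tolist())
for y in(-2,2): print("lug",y,samp(im,xs,0*xs+y,69).tolist())
print("trough",samp(im,xs,0*xs-60,53).tolist())
ys=np.arange(-160,-120,2);print(ys.tolist())
for x in(-4,0,4):print("head along y",samp(im,0*ys+x,ys,50).tolist())
xs=np.arange(-60,40,2);print(xs.tolist())
print("head across",samp(im,xs,0*xs-141,52).tolist())
print("knob across",samp(im,xs,0*xs-163,72).tolist())
ys=np.arange(-180,-145,2);print(ys.tolist(),samp(im,0*ys-40,ys,72).tolist())
```

```text
[-28, -26, -24, -22, -20, -18, -16, -14, -12, -10, -8, -6, -4, -2, 0, 2, 4, 6, 8, 10, 12, 14, 16, 18, 20, 22, 24, 26, 28]
lug -2 [104, 103, 105, 117, 159, 207, 225, 225, 224, 225, 225, 225, 225, 226, 226, 226, 226, 225, 225, 225, 225, 225, 224, 222, 193, 116, 114, 137, 139]
lug 2 [101, 101, 106, 120, 159, 206, 226, 227, 226, 226, 226, 226, 226, 227, 227, 227, 227, 227, 226, 226, 227, 227, 227, 224, 199, 134, 121, 139, 142]
trough [131, 111, 102, 114, 155, 198, 214, 215, 215, 214, 198, 162, 159, 192, 206, 192, 160, 154, 191, 213, 214, 214, 214, 208, 184, 153, 139, 138, 137]
[-160, -158, -156, -154, -152, -150, -148, -146, -144, -142, -140, -138, -136, -134, -132, -130, -128, -126, -124, -122]
head along y [78, 63, 57, 59, 64, 66, 67, 86, 134, 183, 202, 200, 191, 175, 166, 165, 165, 169, 172, 174]
head along y [89, 75, 65, 65, 66, 66, 69, 91, 142, 191, 208, 209, 203, 194, 196, 201, 202, 203, 203, 203]
head along y [96, 86, 73, 67, 66, 66, 67, 83, 131, 176, 191, 194, 190, 175, 158, 153, 155, 158, 161, 162]
[-60, -58, -56, -54, -52, -50, -48, -46, -44, -42, -40, -38, -36, -34, -32, -30, -28, -26, -24, -22, -20, -18, -16, -14, -12, -10, -8, -6, -4, -2, 0, 2, 4, 6, 8, 10, 12, 14, 16, 18, 20, 22, 24, 26, 28, 30, 32, 34, 36, 38]
head across [157, 156, 157, 155, 142, 115, 106, 125, 170, 204, 211, 208, 187, 152, 153, 155, 154, 148, 138, 127, 102, 86, 87, 76, 99, 138, 164, 184, 196, 203, 205, 199, 188, 175, 157, 131, 104, 102, 121, 135, 137, 137, 138, 145, 150, 142, 123, 112, 111, 115]
knob across [157, 152, 144, 140, 125, 104, 103, 114, 156, 198, 207, 199, 177, 159, 156, 156, 153, 151, 149, 136, 108, 95, 98, 98, 97, 97, 98, 99, 97, 97, 96, 97, 98, 99, 97, 98, 103, 119, 133, 132, 127, 125, 134, 142, 138, 124, 114, 116, 116, 113]
[-180, -178, -176, -174, -172, -170, -168, -166, -164, -162, -160, -158, -156, -154, -152, -150, -148, -146] [151, 150, 137, 132, 140, 144, 152, 175, 199, 210, 209, 189, 180, 201, 211, 211, 210, 210]
```

The lug is flush with the trough: both span -20 to +20.3, so the carriage is at 85 mm. Next I move to behind the pin head, turning the tool by -90°.

Emit:
{"op": "move_arm", "data": {"motion": [{"delta_pos": [0.05, -0.05, 0.05], "rot": [0, 0, -0.035], "grip": -1}, {"delta_pos": [0.12, -0.12, 0.1], "rot": [0, 0, -0.07], "grip": -1}, {"delta_pos": [0.2, -0.2, 0.1], "rot": [0, 0, -0.105], "grip": -1}, {"delta_pos": [0.28, -0.28, 0.1], "rot": [0, 0, -0.14], "grip": -1}, {"delta_pos": [0.36, -0.36, 0.1], "rot": [0, 0, -0.175], "grip": -1}, {"delta_pos": [0.44, -0.44, 0.1], "rot": [0, 0, -0.21], "grip": -1}, {"delta_pos": [0.52, -0.52, 0.1], "rot": [0, 0, -0.245], "grip": -1}, {"delta_pos": [0.6, -0.6, 0.1], "rot": [0, 0, -0.28], "grip": -1}, {"delta_pos": [0.68, -0.68, 0.1], "rot": [0, 0, -0.315], "grip": -1}, {"delta_pos": [0.76, -0.76, 0.1], "rot": [0, 0, -0.35], "grip": -1}, {"delta_pos": [0.84, -0.84, 0.1], "rot": [0, 0, -0.385], "grip": -1}, {"delta_pos": [0.92, -0.92, 0.1], "rot": [0, 0, -0.42], "grip": -1}, {"delta_pos": [1, -1, 0.1], "rot": [0, 0, -0.455], "grip": -1}, {"delta_pos": [1, -1, 0.1], "rot": [0, 0, -0.5], "grip": -1}, {"delta_pos": [1, -1, 0.1], "rot": [0, 0, -0.5], "grip": -1}, {"delta_pos": [1, -1, 0.1], "rot": [0, 0, -0.5], "grip": -1}, {"delta_pos": [1, -1, 0.1], "rot": [0, 0, -0.5], "grip": -1}]}}

```text
t: 17.48
ee_pos: [601.2, -88.0, 165.7]
ee_rot: [-180.0, -0.0, 96.3]
force: [-0.5, -0.2, 0.6]
opening: -0.1
grasp_force: 0.0
```

Emit:
{"op": "move_arm", "data": {"motion": [{"delta_pos": [0.02, -0.04, -0.1], "rot": [0, 0, 0], "grip": -1}, {"delta_pos": [0.02, -0.04, -0.25], "rot": [0, 0, 0], "grip": -1}, {"delta_pos": [0.02, -0.04, -0.4], "rot": [0, 0, 0], "grip": -1}, {"delta_pos": [0.02, -0.04, -0.5], "rot": [0, 0, 0], "grip": -1}, {"delta_pos": [0.02, -0.04, -0.58], "rot": [0, 0, 0], "grip": -1}, {"delta_pos": [0.02, -0.04, -0.61], "rot": [0, 0, 0], "grip": -1}, {"delta_pos": [0.02, -0.04, -0.625], "rot": [0, 0, 0], "grip": -1}, {"delta_pos": [0.02, -0.04, -0.625], "rot": [0, 0, 0], "grip": -1}, {"delta_pos": [0.02, -0.04, -0.625], "rot": [0, 0, 0], "grip": -1}]}}

```text
t: 18.23
ee_pos: [606.2, -96.4, 42.4]
ee_rot: [179.9, 0.0, 96.1]
force: [-0.7, -0.1, 0.3]
opening: -0.1
grasp_force: 0.0
```

Emit:
{"op": "move_arm", "data": {"motion": [{"delta_pos": [-0.004, 0.035, 0], "rot": [0, 0, 0], "grip": -1}, {"delta_pos": [-0.007, 0.07, 0], "rot": [0, 0, 0], "grip": -1}, {"delta_pos": [-0.01, 0.095, 0], "rot": [0, 0, 0], "grip": -1}, {"delta_pos": [-0.012, 0.115, 0], "rot": [0, 0, 0], "grip": -1}, {"delta_pos": [-0.014, 0.135, 0], "rot": [0, 0, 0], "grip": -1}, {"delta_pos": [-0.016, 0.155, 0], "rot": [0, 0, 0], "grip": -1}, {"delta_pos": [-0.018, 0.175, 0], "rot": [0, 0, 0], "grip": -1}, {"delta_pos": [-0.02, 0.195, 0], "rot": [0, 0, 0], "grip": -1}, {"delta_pos": [-0.022, 0.215, 0], "rot": [0, 0, 0], "grip": -1}, {"delta_pos": [-0.024, 0.235, 0], "rot": [0, 0, 0], "grip": -1}, {"delta_pos": [-0.027, 0.255, 0], "rot": [0, 0, 0], "grip": -1}, {"delta_pos": [-0.029, 0.275, 0], "rot": [0, 0, 0], "grip": -1}, {"delta_pos": [-0.03, 0.29, 0], "rot": [0, 0, 0], "grip": -1}, {"delta_pos": [-0.03, 0.29, 0], "rot": [0, 0, 0], "grip": -1}, {"delta_pos": [-0.03, 0.29, 0], "rot": [0, 0, 0], "grip": -1}]}}

```text
t: 19.48
ee_pos: [599.7, -38.1, 41.1]
ee_rot: [-180.0, -0.0, 96.0]
force: [-0.2, -0.3, -0.3]
opening: 0.1
grasp_force: 0.0
```

Emit:
{"op": "move_arm", "data": {"motion": [{"delta_pos": [-0.001, 0.012, 0], "rot": [0, 0, 0], "grip": -1}, {"delta_pos": [-0.002, 0.024, 0], "rot": [0, 0, 0], "grip": -1}, {"delta_pos": [-0.004, 0.035, 0], "rot": [0, 0, 0], "grip": -1}, {"delta_pos": [-0.005, 0.045, 0], "rot": [0, 0, 0], "grip": -1}, {"delta_pos": [-0.005, 0.05, 0], "rot": [0, 0, 0], "grip": -1}, {"delta_pos": [-0.005, 0.05, 0], "rot": [0, 0, 0], "grip": -1}]}}

```text
t: 19.98
ee_pos: [598.8, -28.1, 41.3]
ee_rot: [-180.0, -0.0, 96.0]
force: [-0.1, -0.1, -0.4]
opening: -0.1
grasp_force: 0.0
```

Emit:
{"op": "move_arm", "data": {"motion": [{"delta_pos": [-0.001, 0.006, 0], "rot": [0, 0, 0], "grip": -1}, {"delta_pos": [-0.001, 0.012, 0], "rot": [0, 0, 0], "grip": -1}, {"delta_pos": [-0.002, 0.016, 0], "rot": [0, 0, 0], "grip": -1}, {"delta_pos": [-0.002, 0.016, 0], "rot": [0, 0, 0], "grip": -1}]}}

```text
t: 20.32
ee_pos: [598.5, -25.6, 41.3]
ee_rot: [180.0, 0.0, 96.0]
force: [2.0, -5.0, -0.5]
opening: -0.1
grasp_force: 2.3
```

Run:
```python
from prof import *
im=vision.camera("top"); cv2.imwrite("pics/top7.png",im[:,:,::-1])
ys=np.arange(-120,-70,2);print(ys.tolist())
for x in(-4,0,4):print("head along y",samp(im,0*ys+x,ys,52).tolist())
for z in (33,45):print("under",z,samp(im,0*ys+10,ys,z).tolist())
```

```text
[-120, -118, -116, -114, -112, -110, -108, -106, -104, -102, -100, -98, -96, -94, -92, -90, -88, -86, -84, -82, -80, -78, -76, -74, -72]
head along y [210, 210, 209, 208, 208, 207, 206, 205, 204, 204, 203, 202, 202, 201, 198, 187, 165, 147, 139, 138, 138, 138, 138, 137, 138]
head along y [214, 213, 213, 212, 212, 211, 210, 210, 210, 209, 209, 208, 207, 205, 205, 203, 191, 165, 147, 141, 141, 141, 140, 139, 139]
head along y [216, 216, 216, 215, 215, 214, 214, 214, 213, 213, 212, 211, 210, 210, 209, 209, 207, 192, 162, 146, 142, 142, 142, 142, 142]
under 33 [219, 218, 218, 218, 218, 217, 217, 217, 216, 216, 215, 215, 214, 214, 213, 213, 212, 206, 186, 157, 146, 144, 144, 144, 144]
under 45 [219, 219, 219, 218, 218, 218, 218, 217, 217, 216, 216, 216, 215, 215, 214, 214, 214, 210, 196, 166, 147, 145, 145, 144, 145]
```

Contact came at the expected home position, with 5 N at y = -25.6. I'll press about 1 mm more to confirm, then back away and measure.

Emit:
{"op": "move_arm", "data": {"motion": [{"delta_pos": [0, 0.004, 0], "rot": [0, 0, 0], "grip": -1}, {"delta_pos": [0, 0.006, 0], "rot": [0, 0, 0], "grip": -1}, {"delta_pos": [0, 0.006, 0], "rot": [0, 0, 0], "grip": -1}]}}

```text
t: 20.62
ee_pos: [598.5, -25.5, 41.4]
ee_rot: [-180.0, 0.1, 96.0]
force: [0.6, -14.4, -1.1]
opening: 0.0
grasp_force: 7.2
```

Emit:
{"op": "move_arm", "data": {"motion": [{"delta_pos": [0.004, -0.05, 0], "rot": [0, 0, 0], "grip": -1}, {"delta_pos": [0.015, -0.15, 0], "rot": [0, 0, 0], "grip": -1}, {"delta_pos": [0.03, -0.3, 0], "rot": [0, 0, 0.0], "grip": -1}, {"delta_pos": [0.04, -0.45, 0.1], "rot": [0, 0, 0], "grip": -1}, {"delta_pos": [0.04, -0.6, 0.25], "rot": [0, 0, 0], "grip": -1}, {"delta_pos": [-0.1, -0.65, 0.45], "rot": [0, 0, -0.04], "grip": -1}, {"delta_pos": [-0.3, -0.65, 0.5], "rot": [0, 0, -0.08], "grip": -1}, {"delta_pos": [-0.5, -0.65, 0.5], "rot": [0, 0, -0.12], "grip": -1}, {"delta_pos": [-0.7, -0.65, 0.5], "rot": [0, 0, -0.16], "grip": -1}, {"delta_pos": [-0.7, -0.65, 0.5], "rot": [0, 0, -0.2], "grip": -1}, {"delta_pos": [-0.7, -0.65, 0.5], "rot": [0, 0, -0.24], "grip": -1}, {"delta_pos": [-0.7, -0.65, 0.5], "rot": [0, 0, -0.28], "grip": -1}, {"delta_pos": [-0.7, -0.65, 0.5], "rot": [0, 0, -0.32], "grip": -1}, {"delta_pos": [-0.7, -0.65, 0.5], "rot": [0, 0, -0.36], "grip": -1}, {"delta_pos": [-0.7, -0.65, 0.5], "rot": [0, 0, -0.4], "grip": -1}, {"delta_pos": [-0.7, -0.65, 0.5], "rot": [0, 0, -0.44], "grip": -1}, {"delta_pos": [-0.7, -0.65, 0.5], "rot": [0, 0, -0.48], "grip": -1}, {"delta_pos": [-0.7, -0.65, 0.5], "rot": [0, 0, -0.5], "grip": -1}, {"delta_pos": [-0.7, -0.65, 0.5], "rot": [0, 0, -0.5], "grip": -1}]}}

```text
t: 22.2
ee_pos: [458.3, -154.1, 141.3]
ee_rot: [-180.0, -0.0, 5.8]
force: [-0.1, 0.1, -0.7]
opening: 0.1
grasp_force: 0.0
```

Run:
```python
from prof import *
im=vision.camera("top"); cv2.imwrite("pics/top8.png",im[:,:,::-1])
ys=np.arange(-112,-80,2);print(ys.tolist())
for x in(-10,-4,0,4,10):print("head along y",samp(im,0*ys+x,ys,50).tolist())
ys=np.arange(-4,40,2);print(ys.tolist());print("nose",samp(im,0*ys,ys,48).tolist())
xs=np.arange(-28,30,2);print("lug",samp(im,xs,0*xs,69).tolist())
xs=np.arange(-52,-26,2);print("knob x",xs.tolist(),samp(im,xs,0*xs-163,72).tolist())
```

```text
[-112, -110, -108, -106, -104, -102, -100, -98, -96, -94, -92, -90, -88, -86, -84, -82]
head along y [66, 66, 66, 66, 67, 74, 98, 125, 135, 134, 134, 156, 191, 209, 211, 211]
head along y [66, 66, 66, 66, 68, 82, 129, 180, 201, 198, 189, 177, 168, 164, 164, 168]
head along y [66, 65, 66, 66, 66, 81, 136, 188, 205, 207, 206, 201, 199, 199, 199, 199]
head along y [68, 66, 66, 66, 66, 75, 129, 176, 187, 190, 191, 174, 151, 151, 152, 153]
head along y [97, 96, 96, 93, 81, 70, 89, 116, 131, 132, 137, 158, 187, 205, 209, 209]
[-4, -2, 0, 2, 4, 6, 8, 10, 12, 14, 16, 18, 20, 22, 24, 26, 28, 30, 32, 34, 36, 38]
nose [171, 205, 209, 208, 208, 205, 194, 182, 181, 177, 150, 109, 112, 125, 129, 129, 129, 126, 115, 139, 189, 209]
lug [97, 97, 96, 102, 138, 186, 207, 208, 207, 207, 207, 207, 208, 208, 209, 209, 209, 208, 207, 208, 209, 208, 207, 203, 174, 112, 112, 135, 139]
knob x [-52, -50, -48, -46, -44, -42, -40, -38, -36, -34, -32, -30, -28] [122, 102, 101, 113, 153, 193, 197, 182, 162, 153, 153, 153, 151]
```

The pin is home: its rear face is at -100, the end stop took 14 N, and the nose is through the lug. Next I work out the keeper arc.

Run:
```python
from prof import *
th=.1043;R=np.array([[np.cos(th),-np.sin(th)],[np.sin(th),np.cos(th)]]);L=np.array([586.5,85.5])
def P(d,off):
    a=np.radians(d);f=np.array([-40,-108])+55*np.array([np.sin(a),-np.cos(a)])-off*np.array([np.cos(a),np.sin(a)]);return L+R@f
s=P(0,24);print("start",s)
for d in range(0,97,6): print(d,((P(d,16)-s)/200).round(3).tolist(),round(d/180,3))
```

```text
start [539.81788896 -83.27731041]
0 [0.04, 0.004] 0.0
6 [0.07, 0.0] 0.033
12 [0.099, -0.0] 0.067
18 [0.129, 0.002] 0.1
24 [0.159, 0.008] 0.133
30 [0.188, 0.016] 0.167
36 [0.215, 0.028] 0.2
42 [0.241, 0.042] 0.233
48 [0.266, 0.06] 0.267
54 [0.289, 0.079] 0.3
60 [0.309, 0.101] 0.333
66 [0.327, 0.125] 0.367
72 [0.343, 0.15] 0.4
78 [0.356, 0.178] 0.433
84 [0.366, 0.206] 0.467
90 [0.373, 0.235] 0.5
96 [0.376, 0.265] 0.533
```

Emit:
{"op": "move_arm", "data": {"motion": [{"delta_pos": [0.1, 0.1, 0], "rot": [0, 0, 0], "grip": -1}, {"delta_pos": [0.22, 0.22, -0.05], "rot": [0, 0, 0], "grip": -1}, {"delta_pos": [0.32, 0.345, -0.15], "rot": [0, 0, 0], "grip": -1}, {"delta_pos": [0.32, 0.345, -0.3], "rot": [0, 0, 0], "grip": -1}, {"delta_pos": [0.32, 0.345, -0.4], "rot": [0, 0, 0], "grip": -1}, {"delta_pos": [0.33, 0.35, -0.425], "rot": [0, 0, 0], "grip": -1}, {"delta_pos": [0.37, 0.355, -0.425], "rot": [0, 0, 0], "grip": -1}, {"delta_pos": [0.405, 0.355, -0.425], "rot": [0, 0, 0], "grip": -1}, {"delta_pos": [0.405, 0.355, -0.425], "rot": [0, 0, 0], "grip": -1}, {"delta_pos": [0.405, 0.355, -0.425], "rot": [0, 0, 0], "grip": -1}, {"delta_pos": [0.405, 0.355, -0.425], "rot": [0, 0, 0], "grip": -1}]}}

```text
t: 23.17
ee_pos: [539.8, -83.3, 57.2]
ee_rot: [180.0, -0.1, 6.0]
force: [-0.4, 0.3, 0.5]
opening: -0.0
grasp_force: 0.0
```

Emit:
{"op": "move_arm", "data": {"motion": [{"delta_pos": [0.04, 0.004, 0], "rot": [0, 0, 0], "grip": -1}, {"delta_pos": [0.07, 0, 0], "rot": [0, 0, 0.033], "grip": -1}, {"delta_pos": [0.099, 0, 0], "rot": [0, 0, 0.067], "grip": -1}, {"delta_pos": [0.129, 0.002, 0], "rot": [0, 0, 0.1], "grip": -1}, {"delta_pos": [0.159, 0.008, 0], "rot": [0, 0, 0.133], "grip": -1}, {"delta_pos": [0.188, 0.016, 0], "rot": [0, 0, 0.167], "grip": -1}, {"delta_pos": [0.215, 0.028, 0], "rot": [0, 0, 0.2], "grip": -1}, {"delta_pos": [0.241, 0.042, 0], "rot": [0, 0, 0.233], "grip": -1}, {"delta_pos": [0.266, 0.06, 0], "rot": [0, 0, 0.267], "grip": -1}, {"delta_pos": [0.289, 0.079, 0], "rot": [0, 0, 0.3], "grip": -1}, {"delta_pos": [0.309, 0.101, 0], "rot": [0, 0, 0.333], "grip": -1}, {"delta_pos": [0.327, 0.125, 0], "rot": [0, 0, 0.367], "grip": -1}, {"delta_pos": [0.343, 0.15, 0], "rot": [0, 0, 0.4], "grip": -1}, {"delta_pos": [0.356, 0.178, 0], "rot": [0, 0, 0.433], "grip": -1}, {"delta_pos": [0.366, 0.206, 0], "rot": [0, 0, 0.467], "grip": -1}, {"delta_pos": [0.37, 0.22, 0], "rot": [0, 0, 0.5], "grip": -1}, {"delta_pos": [0.37, 0.22, 0], "rot": [0, 0, 0.5], "grip": -1}, {"delta_pos": [0.37, 0.22, 0], "rot": [0, 0, 0.5], "grip": -1}]}}

```text
t: 24.67
ee_pos: [613.6, -39.0, 56.4]
ee_rot: [180.0, 0.0, 95.8]
force: [0.2, -0.7, -1.0]
opening: -0.1
grasp_force: 0.0
```

Emit:
{"op": "move_arm", "data": {"motion": [{"delta_pos": [0, 0.005, 0], "rot": [0, 0, 0], "grip": -1}, {"delta_pos": [0, 0.01, 0], "rot": [0, 0, 0], "grip": -1}, {"delta_pos": [0, 0.014, 0], "rot": [0, 0, 0], "grip": -1}, {"delta_pos": [0, 0.014, 0], "rot": [0, 0, 0], "grip": -1}, {"delta_pos": [0, 0.014, 0], "rot": [0, 0, 0], "grip": -1}]}}

```text
t: 25.08
ee_pos: [613.5, -36.8, 56.4]
ee_rot: [180.0, 0.0, 95.9]
force: [0.6, -4.4, 0.6]
opening: -0.1
grasp_force: 2.5
```

Emit:
{"op": "move_arm", "data": {"motion": [{"delta_pos": [0, 0.003, 0], "rot": [0, 0, 0], "grip": -1}, {"delta_pos": [0, 0.006, 0], "rot": [0, 0, 0], "grip": -1}, {"delta_pos": [0, 0.006, 0], "rot": [0, 0, 0], "grip": -1}]}}

```text
t: 25.33
ee_pos: [613.5, -36.4, 56.4]
ee_rot: [-180.0, 0.1, 95.9]
force: [-0.0, -12.6, -1.0]
opening: 0.1
grasp_force: 6.1
```

Emit:
{"op": "move_arm", "data": {"motion": [{"delta_pos": [0.004, -0.05, 0], "rot": [0, 0, 0], "grip": -1}, {"delta_pos": [0.015, -0.2, 0], "rot": [0, 0, 0], "grip": -1}, {"delta_pos": [0.03, -0.4, 0], "rot": [0, 0, 0], "grip": -1}, {"delta_pos": [0, -0.55, 0.2], "rot": [0, 0, 0], "grip": -1}, {"delta_pos": [-0.1, -0.65, 0.4], "rot": [0, 0, 0], "grip": -1}, {"delta_pos": [-0.3, -0.7, 0.6], "rot": [0, 0, 0], "grip": -1}, {"delta_pos": [-0.5, -0.7, 0.7], "rot": [0, 0, 0], "grip": -1}, {"delta_pos": [-0.7, -0.7, 0.7], "rot": [0, 0, 0], "grip": -1}, {"delta_pos": [-0.7, -0.7, 0.7], "rot": [0, 0, 0], "grip": -1}, {"delta_pos": [-0.7, -0.7, 0.7], "rot": [0, 0, 0], "grip": -1}, {"delta_pos": [-0.7, -0.7, 0.7], "rot": [0, 0, 0], "grip": -1}]}}

```text
t: 26.25
ee_pos: [472.8, -175.6, 197.3]
ee_rot: [179.9, 0.1, 95.9]
force: [0.9, -0.1, -0.0]
opening: 0.0
grasp_force: 0.0
```

Run:
```python
from prof import *
im=vision.camera("top"); cv2.imwrite("pics/top9.png",im[:,:,::-1])
a=cv2.resize(im[165:300,220:385,::-1],None,fx=3,fy=3,interpolation=cv2.INTER_CUBIC)
s=vision.camera("scene");b=cv2.resize(s[180:420,255:540,::-1],(300,253))
b=cv2.copyMakeBorder(b,0,a.shape[0]-b.shape[0],0,0,0);cv2.imwrite("pics/final.png",np.hstack([a,b]))
ys=np.arange(-130,-80,2);print(ys.tolist())
for x in(-20,0,5):print("bar/head",samp(im,0*ys+x,ys,50).tolist())
ys=np.arange(-118,-96,2);print("knob y",ys.tolist(),samp(im,0*ys+15,ys,72).tolist())
print(bot.get_obs()["ee_pos"])
```

```text
[-130, -128, -126, -124, -122, -120, -118, -116, -114, -112, -110, -108, -106, -104, -102, -100, -98, -96, -94, -92, -90, -88, -86, -84, -82]
bar/head [95, 95, 94, 92, 90, 90, 92, 94, 99, 144, 192, 204, 204, 188, 141, 91, 76, 76, 82, 92, 112, 134, 145, 146, 142]
bar/head [95, 95, 88, 74, 66, 65, 64, 65, 80, 132, 185, 203, 185, 138, 102, 135, 185, 203, 206, 204, 200, 196, 196, 196, 197]
bar/head [74, 82, 78, 68, 64, 64, 65, 64, 77, 143, 195, 205, 189, 161, 125, 130, 168, 179, 182, 183, 165, 140, 135, 133, 135]
knob y [-118, -116, -114, -112, -110, -108, -106, -104, -102, -100, -98] [118, 117, 117, 144, 182, 203, 208, 197, 158, 122, 121]
[ 473.78316253 -175.20029215  196.15708181]
```

View pics/final.png

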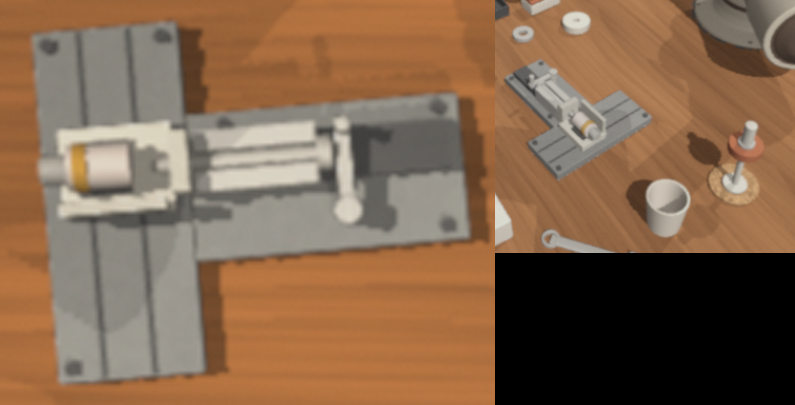

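The final view shows the lug in line and the pin through it, with its head against the trough at (325,152). The keeper is shut behind the head at (347,170), and the arbor stands upright on the pad.

```bash
python3 -c "
from station import job
print(job.close_job())"
```

```text
the job is handed in; nothing more can be done
None
```

I handed the job in after about 26 s on the robot's clock: the arbor stands upright on the cork pad, the carriage is lined up, the pin is home through the lug and the keeper is shut; no verdict was returned.

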